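# Show the back of a lab unit to its camera with an inspection mirror

## Task

Pull the inspection mirror by its handle up out of its slotted holder, then hold it upright behind the dark bench unit at the height of the camera lens, centred between the lens and the round indicator on the unit's back and about 14 cm back from them (where the fixed camera is aimed), with its reflecting side angled so that the camera sees the indicator in the middle of the mirror. Finish while still holding the mirror there, steady and touching nothing but the gripper; do not bump the unit, its camera or the holder hard, and leave the bottle, the lidded box and the tube rack where they stand.

Things in the scene. Friction and masses are not known exactly. Their poses are not given: they have to be found in the camera images.
- mirror_handle (a point): The inspection mirror, a loose hand tool about 120 g, 165 mm tall, standing head down and upright in the holder. This point is the centre of the place to grip: on a grey upright handle bar, 14 mm (along the tool's x) by 18 mm (along y), straight sided, which reaches from 45 mm below to 35 mm above this point. Axes are the tool's: z up along the handle, the reflecting face looks along -x, y along the mirror's width. The tool's lowest edge is 130 mm below this point.
- mirror_face (a point): Centre of the bright reflecting face of the mirror's head, 100 mm below and 5 mm to -x of mirror_handle in the tool's axes. The head is a square plate 60 x 60 mm, 9 mm thick, grey-framed; only the side looking along its -x is mirror (bright, pale), the other side is plain grey. At the start it looks roughly towards the robot's side (-x) of the bench. Same axes as the tool.
- mirror: The same inspection mirror as a whole; origin at the centre of the head's lower edge, 130 mm below mirror_handle; same axes.
- holder: White fixed upright holder with a slot, 55 mm tall, foot 60 (x) x 95 (y) mm, origin at the centre of its underside, z up. The slot is open at the top, 67 mm long (y) and 15 mm wide (x), floor 8 mm above the bench; the mirror's head stands in it with 3 mm play on either side. It stands on the left or the right of the bench, the bottle on the other side.
- unit: Dark benchtop unit with a small fixed camera on a post beside it; all one fixed thing. Origin on the bench, in the plane of the unit's back face, half-way between lens and indicator; x points straight out of the back (away from the robot, give or take the yaw), z up. The case reaches from x = -125 to 0 mm, y = 0 to 150 mm, up to 140 mm high. The camera and its round foot lie within x = -70 to 0, y = -115 to -45 mm, up to 118 mm high.
- lens (a point): Front of the camera lens, 65 mm to -y of the unit's origin and 100 mm above the bench. The camera is fixed and turned in towards aim.
- indicator (a point): The marker to be seen: a round white indicator disc, 32 mm across with a dark dot, on the unit's back face (looking along the unit's +x), 65 mm to +y of the unit's origin, 100 mm above the bench.
- midpoint (a point): The point half-way between lens and indicator, 100 mm above the bench. A mirror at aim shows the indicator to the lens when the perpendicular from its face centre goes through this point.
- aim (a point): Point in the air where the camera is aimed and the mirror's face centre belongs: 140 mm from midpoint along the unit's +x, 100 mm above the bench.
- bottle: Bystander: amber bottle with a black cap, 68 mm across and 125 mm tall, origin at the centre of its underside; leave it alone.
- tipbox: Bystander: closed plastic box with a white lid, 120 x 85 x 55 mm, origin at the centre of its underside; leave it alone.
- tuberack: Bystander: white tube rack 80 x 160 x 40 mm with capped tubes up to 64 mm high, origin at the centre of its underside; leave it alone.

How it is judged:
On the way, in this order (a step that is already met when the one before it is completed fails the run):
1. the mirror is pulled right out of its holder, in the gripper (contact force between the fingers and mirror above 1 N and z of mirror in the frame of holder above 0.06 m and contact force between mirror and holder below 0.2 N), for 0.2 s.
2. the mirror is held behind the unit so that the camera sees the indicator in it (contact force between the fingers and mirror above 1 N and x of mirror_face in the frame of unit between 0.1 and 0.18 m and y of mirror_face in the frame of unit between -0.03 and 0.03 m and y of midpoint in the frame of mirror_face between -0.022 and 0.022 m and z of midpoint in the frame of mirror_face between -0.022 and 0.022 m and x of midpoint in the frame of mirror_face below -0.08 m), for 0.5 s.
At the end, for the whole second after the job is handed in: Gripper holds the mirror, still, within 17 deg of upright, touching nothing else; face centre 100-180 mm behind the unit's back, within 30 mm of the middle; the perpendicular from the lens-indicator midpoint to the mirror plane lands within 22 mm (sideways, up, down) of the face centre, bright side (all of step 2 and contact force between mirror and holder below 0.2 N and contact force between mirror and unit below 0.2 N and height (world z) of mirror above 0.03 m and linear speed of mirror below 0.02 m/s and angular speed of mirror below 0.15 rad/s and angle between mirror's own z axis and vertical below 0.3 rad); the arm keeps its last pose, push and grip.
It fails at once if the unit or its camera is bumped (over 8 N) (contact force between unit and anything else above 8 N).
It fails at once if the holder is bumped hard (over 25 N) (contact force between holder and anything else above 25 N).
It fails at once if the bottle is moved more than 15 mm (distance of bottle from where it was at the start of the episode above 0.015 m).
It fails at once if the lidded box is moved more than 15 mm (distance of tipbox from where it was at the start of the episode above 0.015 m).
It fails at once if the tube rack is moved more than 15 mm (distance of tuberack from where it was at the start of the episode above 0.015 m).
It also fails if it takes over 45 s, if anything falls off the work surface, if the arm or the gripper's body presses on something with over 40 N, if the wrist force passes 120 N, or if a joint passes its speed limit or range.

## Robot

A 6-joint arm with a two-finger parallel gripper is mounted at the origin on the work surface. World frame = base frame: x ahead of the robot, y to its left, z up, the work surface at z = 0. Lengths are in m, angles in rad, forces in N, time in s.
With the tool pointing down it reaches from about 0.35 to 0.85 m from the base axis. Payload 8.1 kg.
Tool frame: the origin (TCP) lies between the finger pads; the fingertips stand 17 mm ahead of it and the grasp point (between the pads) lies 2 mm behind it; z points along the fingers, x is the direction in which the jaws open and shut, and the axes are right-handed (so a half turn about z gives the same grasp; the last joint's range is limited). The gripper opens to 85 mm and grips with 20 to 120 N. Pads are 22 mm wide; open, the fingers measure 114 mm over their backs; the gripper's body (76 mm by 85 mm) begins 54 mm behind the grasp point. The pads swing forward as they close: fully open they stand 13 mm farther back than shut.
Start: joints at [1.024, 0.13, 1.488, -0, 1.523, -0.085], TCP at [0.267, 0.537, 0.248] pointing down, gripper open.
Joint ranges: [-2.96, 2.96], [-0.89, 2.26], [0.02, 2.5], [-1.34, 4.48], [0, 2.73], [-2.66, 2.66]. Speed limits (rad/s): [2.39, 2.39, 2.79, 3.14, 3.14, 3.14].

## Interface

Orientations are given as a unit quaternion [x, y, z, w].
In Python, from workcell import observe, snapshot, finish_job gives the robot as it stands.
- The arm moves only by the tool send_rows, never from a script. Its argument "steps" is a list that holds one entry, the list of rows, each a list of 7 numbers: the shift along the tool's x, y, z in m, then the turn, a rotation vector about the tool's x, y, z in degrees, then the opening, from -1 (shut) to 1 (fully open). A call has 1 to 10 rows; each row is the pose to reach, as a shift and turn from the pose commanded when the call began, along the tool's axes at that moment; what a row does not reach only later rows make up. A row lasts 1/8 s, in which the tool goes at most 62.5 mm and 10.7 degrees, less where a joint would pass 70% of its speed; a pose out of reach is approached as far as the arm can. A call with a gripper value outside its range is refused whole. The fingers move at their own pace and stop on an object; "grip_force" is the grip in N (left out, the last holds). Time passes only in rows, so rows that repeat a pose let the fingers close. It gives the time, the measured TCP pose, the force and the opening at its end, in the units of the state.
- observe(): the state, without advancing time (a new reading comes with each control period).
- snapshot(name): name is "side" or "top" or "wrist"; returns a dict with "frame" (420x560x3 uint8, red, green, blue), "depth" (420x560 float32, m along the optical axis (not along the pixel's ray), 0 where there is no reading), "fx", "fy", "cx", "cy" (pixels), "k1" (the pictures are not rectified: a ray, as slopes to the right and down, at radius r is drawn at 1 + k1 r^2 times it, then the intrinsics apply), "rvec" (rotation vector, rad) and "tvec" (3), from world to camera coordinates, as OpenCV has them. Camera axes: x right, y down, z forward; pixel columns grow to the right and rows downward; lengths in m; the calibration is good to about 2 mm. A picture is of the moment at which its call begins.
- finish_job(): hands the job in, once; it reports no verdict.
The state is a dict: "time_s": time; "qpos": joint angles; "dq": joint speeds; "effort": joint torques, N m; "eef_pos": TCP position; "tcp_rot": TCP orientation; "contact_force": force on the tool from outside, world axes, zero at the start; "wrist_torque": the same for the moment, N m; "opening": opening from 0.0 (shut) to 1.0 (fully open).
Only numpy, scipy, OpenCV 4.12 (cv2) and the standard library are available. Lean on these libraries where they do the work, as an engineer would, in place of code of your own. Each camera call takes 0.05 s, during which the arm holds its last target.

## Working session

There is one attempt and no reset: what is moved stays moved. The work goes in short steps, Python scripts to look and compute and a tool call to move; the robot and the scene stay as the last step left them, time stands still between calls to the robot, and variables do not carry over. Pictures are saved under pics/ and viewed, and the job is handed in when it is done.

Besides the shell and the picture viewer there is one more tool, called after "Call:" as a command line: name --argument value ..., lists and objects as JSON in quotes. send_rows: Moves the arm, as the interface text tells. Its arguments: {"type":"object","properties":{"steps":{"type":"array"},"grip_force":{"type":"number"}},"required":["steps"]}

```bash
mkdir -p pics; ls
cat > h.py <<'E'
import numpy as np, cv2
from workcell import observe, snapshot, finish_job
def save(n,s):
    cv2.imwrite(f'pics/{n}.png', s['frame'][:,:,::-1])
def cam(s):
    R=cv2.Rodrigues(np.array(s['rvec'],float))[0]; t=np.array(s['tvec'],float)
    return R,t
def rays(s,uv):
    uv=np.atleast_2d(np.array(uv,float))
    d=np.c_[(uv[:,0]-s['cx'])/s['fx'],(uv[:,1]-s['cy'])/s['fy']]
    u=d.copy()
    for _ in range(20): u=d/(1+s['k1']*(u**2).sum(1))[:,None]
    return np.c_[u,np.ones(len(u))]
def onplane(s,uv,z):
    R,t=cam(s); r=rays(s,uv)@R; c=-R.T@t
    k=(z-c[2])/r[:,2]
    return c+k[:,None]*r
def cloud(s):
    R,t=cam(s); h,w=s['depth'].shape
    v,u=np.mgrid[:h,:w]
    r=rays(s,np.c_[u.ravel(),v.ravel()])*s['depth'].reshape(-1,1)
    return ((r-t)@R).reshape(h,w,3)
def project(s,P):
    R,t=cam(s); p=np.atleast_2d(P)@R.T+t; x=p[:,:2]/p[:,2:]
    x=x*(1+s['k1']*(x**2).sum(1))[:,None]
    return x*[s['fx'],s['fy']]+[s['cx'],s['cy']]
E
python3 - <<'E'
from h import *
import pickle
print(observe())
for n in ['side','top','wrist']:
    s=snapshot(n); save(n+'0',s); pickle.dump(s,open(n+'0.pkl','wb'))
    R,t=cam(s); print(n,s['fx'],s['k1'],-R.T@t,R[2],(s['depth']>0).mean())
E
```

```text
pics
{'time_s': 0.0, 'qpos': array([ 1.02360287e+00,  1.31177073e-01,  1.48931001e+00,  5.48202708e-06,
        1.52299330e+00, -8.53933974e-02]), 'dq': array([-0.00074784, -0.00175872,  0.00251667,  0.00083904, -0.00016523,
        0.00058126]), 'effort': array([ 1.64413694e-03, -5.69396245e+01, -5.00552237e+01, -2.67085170e-04,
        1.47448678e-02, -3.05989192e-05]), 'eef_pos': array([0.26703419, 0.53670947, 0.24721803]), 'tcp_rot': array([ 8.50164481e-01,  5.26516348e-01, -8.43140668e-04,  4.24268207e-04]), 'contact_force': array([ 0.22661298, -0.13025002,  0.07332467]), 'wrist_torque': array([-0.02060705,  0.01443597,  0.04285784]), 'opening': 1.0023132267022818}
side 447.0070776402081 -0.03456496917546892 [ 0.30392689 -0.82825017  0.96581597] [ 0.20594594  0.68219761 -0.70156446] 0.9959821428571428
top 459.2321457369782 -0.12458641609538032 [0.38715276 0.00229993 1.11655687] [ 1.57312072e-01  8.71598825e-04 -9.87548557e-01] 0.9960884353741497
wrist 347.8000293745589 -0.0638248356457839 [0.20529361 0.56661531 0.37215502] [ 0.24437366 -0.12355708 -0.96177709] 0.9960119047619047
```

View pics/top0.png

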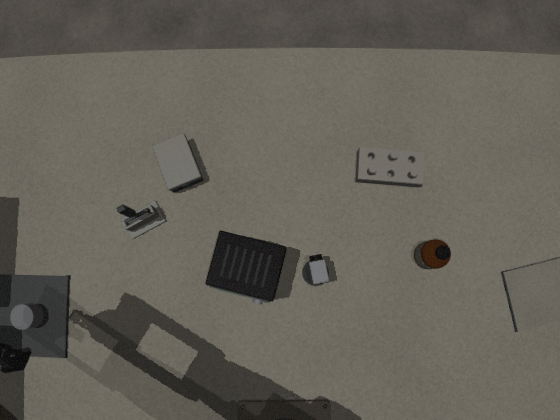

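View pics/side0.png

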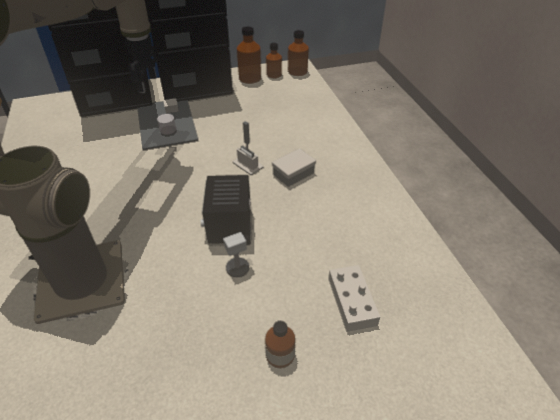

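View pics/wrist0.png

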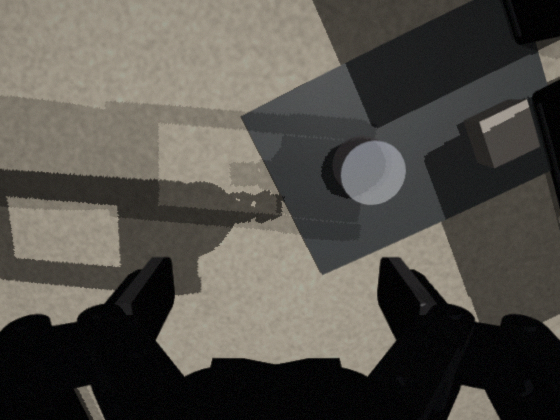

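Run:
```python
from h import *
import pickle
T=pickle.load(open('top0.pkl','rb')); S=pickle.load(open('side0.pkl','rb'))
for nm,s in (('top',T),('side',S)):
    C=cloud(s)
    def reg(n,x0,x1,y0,y1,z0,z1):
        m=(C[...,0]>x0)&(C[...,0]<x1)&(C[...,1]>y0)&(C[...,1]<y1)&(C[...,2]>z0)&(C[...,2]<z1)
        P=C[m]
        if len(P)<4: print(nm,n,len(P));return
        r=cv2.minAreaRect((P[:,:2]*1000).astype(np.float32)); print(nm,n,len(P),P.mean(0).round(4),'med',np.median(P,0).round(4),[np.round(a,1) for a in r], cv2.boxPoints(r).round(0).tolist())
    print(nm, C[260,250] if nm=='top' else C[190,228])
    reg('unittop',.2,.6,-.02,.3,.13,.155)
    reg('camtop',.2,.6,-.2,-.0,.085,.125)
    reg('camall',.2,.6,-.2,-.0,.015,.125)
    reg('holdertop',.35,.6,.25,.5,.045,.065)
    reg('holderfoot',.35,.6,.25,.5,.006,.065)
    reg('handle',.35,.6,.25,.5,.10,.20)
    reg('handletop',.35,.6,.25,.5,.16,.20)
    print(C[130:240,100:170,2].max() if nm=='top' else '')
im=T['frame']; cv2.imwrite('pics/tz.png',cv2.resize(im[185:310,95:345,::-1],None,fx=3,fy=3,interpolation=cv2.INTER_CUBIC))
im=S['frame']; cv2.imwrite('pics/sz.png',cv2.resize(im[100:290,180:330,::-1],None,fx=3,fy=3,interpolation=cv2.INTER_CUBIC))
```

```text
top [0.43055618 0.06900092 0.1399028 ]
top unittop 3952 [0.4185 0.0787 0.1378] med [0.418  0.078  0.1379] [array([418.1,  80.3]), array([150.2, 123.5]), np.float64(75.6)] [[340.0, 23.0], [459.0, -8.0], [497.0, 138.0], [377.0, 168.0]]
top camtop 484 [ 0.411  -0.0755  0.1158] med [ 0.4112 -0.0753  0.1171] [array([413.5, -49.8]), array([100.1,  66.2]), np.float64(85.5)] [[377.0, -97.0], [443.0, -102.0], [450.0, -3.0], [384.0, 3.0]]
top camall 488 [ 0.4112 -0.0751  0.1151] med [ 0.4112 -0.0752  0.1171] [array([414.2, -50. ]), array([101. ,  66.4]), np.float64(84.0)] [[376.0, -97.0], [442.0, -104.0], [452.0, -3.0], [386.0, 4.0]]
top holdertop 287 [0.5352 0.339  0.0547] med [0.5335 0.3361 0.0543] [array([536.8, 342.2]), array([28.6, 80.7]), np.float64(28.0)] [[505.0, 371.0], [543.0, 300.0], [568.0, 313.0], [530.0, 385.0]]
top holderfoot 708 [0.5316 0.3358 0.0316] med [0.53   0.3333 0.0339] [array([487.9, 364.8]), array([227.3, 192.7]), np.float64(87.5)] [[387.0, 256.0], [579.0, 247.0], [589.0, 474.0], [397.0, 483.0]]
top handle 152 [0.5368 0.3391 0.1487] med [0.5363 0.3382 0.1558] [array([
[... 1059 characters left out ...]
7.8]), array([29. , 85.1]), np.float64(34.8)] [[499.0, 364.0], [548.0, 295.0], [572.0, 311.0], [523.0, 381.0]]
side holderfoot 413 [0.5361 0.329  0.0322] med [0.5348 0.3246 0.0323] [array([513. , 366.6]), array([ 86.7, 180.3]), np.float64(35.6)] [[425.0, 415.0], [530.0, 268.0], [601.0, 319.0], [496.0, 465.0]]
side handle 128 [0.5395 0.3367 0.14  ] med [0.5387 0.336  0.1422] [array([539.3, 340.3]), array([18. , 25.2]), np.float64(18.2)] [[527.0, 349.0], [535.0, 326.0], [552.0, 331.0], [544.0, 355.0]]
side handletop 34 [0.5401 0.3375 0.1681] med [0.5393 0.3367 0.1688] [array([540.9, 341.3]), array([18. , 21.9]), np.float64(26.8)] [[528.0, 347.0], [538.0, 327.0], [554.0, 336.0], [544.0, 355.0]]
```

```bash
ls pics
```

```text
side0.png
sz.png
top0.png
tz.png
wrist0.png
```

View pics/tz.png

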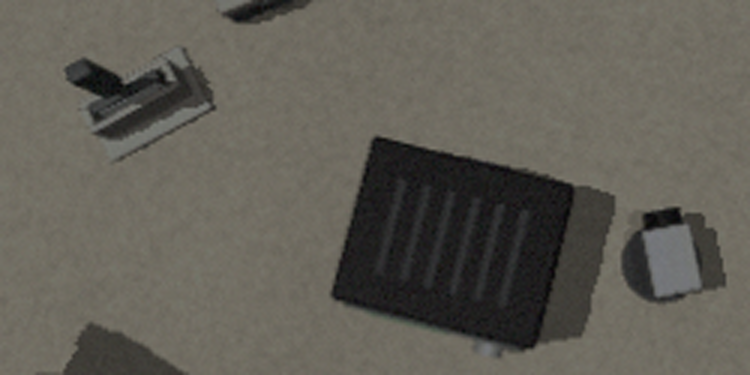

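View pics/sz.png

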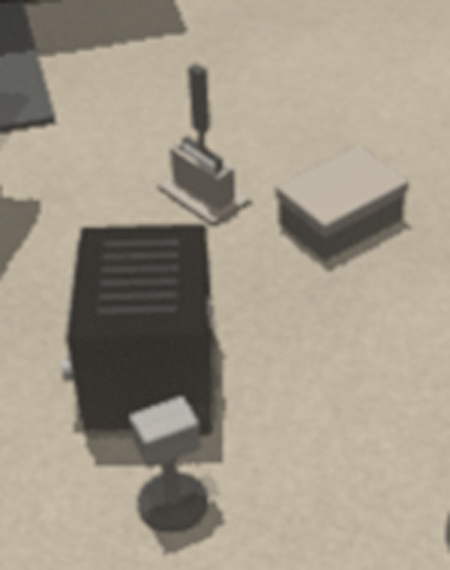

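```bash
cat >> h.py <<'E'
from scipy.spatial.transform import Rotation as Ro
def down(yaw): # tool x at yaw, z down
    c,s=np.cos(np.radians(yaw)),np.sin(np.radians(yaw))
    return np.array([[c,s,0],[s,-c,0],[0,0,-1]])
def delta(p,yaw):
    o=observe(); R0=Ro.from_quat(o['tcp_rot']).as_matrix(); 
    print('pos',o['eef_pos'].round(4),'xyaw',np.degrees(np.arctan2(R0[1,0],R0[0,0])).round(2),'z',R0[:,2].round(4),'open',round(o['opening'],3),'F',o['contact_force'].round(2),'t',o['time_s'],'q',o['qpos'].round(2))
    sh=R0.T@(np.array(p)-o['eef_pos']); rv=Ro.from_matrix(R0.T@down(yaw)).as_rotvec(degrees=True)
    print('shift mm',(sh*1000).round(1),'rot',rv.round(2))
E
python3 -c "
from h import *
delta([.5395,.3415,.26],30)"
```

```text
pos [0.2671 0.5368 0.2475] xyaw 63.54 z [-8.0e-04 -1.2e-03 -1.0e+00] open 1.002 F [-0.15 -0.07 -0.11] t 0.15 q [ 1.02  0.13  1.49  0.    1.52 -0.09]
shift mm [-53.5 330.9 -12.5] rot [2.000e-02 8.000e-02 3.354e+01]
```

Call:
send_rows --steps '[[[-0.007, 0.041, -0.004, 0, 0, 4, 1], [-0.015, 0.09, -0.012, 0, 0, 9, 1], [-0.023, 0.14, -0.012, 0, 0, 14, 1], [-0.031, 0.19, -0.012, 0, 0, 19, 1], [-0.039, 0.24, -0.012, 0, 0, 24, 1], [-0.047, 0.29, -0.012, 0, 0, 29, 1], [-0.052, 0.32, -0.012, 0, 0, 32, 1], [-0.0535, 0.331, -0.012, 0, 0, 33.5, 1], [-0.0535, 0.331, -0.012, 0, 0, 33.5, 1], [-0.0535, 0.331, -0.012, 0, 0, 33.5, 1]]]'

```text
time_s: 1.4
eef_pos: [0.5388, 0.3428, 0.2602]
tcp_rot: [0.966, 0.26, -0.0, -0.0]
contact_force: [0.4, -0.6, 0.1]
opening: 0.999
```

Run:
```python
from h import *
import pickle
delta([.5395,.3415,.26],30)
s=snapshot('wrist'); save('w1',s); pickle.dump(s,open('w1.pkl','wb'))
C=cloud(s)
def reg(n,x0,x1,y0,y1,z0,z1):
    m=(C[...,0]>x0)&(C[...,0]<x1)&(C[...,1]>y0)&(C[...,1]<y1)&(C[...,2]>z0)&(C[...,2]<z1)
    P=C[m]; 
    if len(P)<4: print(n,len(P)); return
    r=cv2.minAreaRect((P[:,:2]*1000).astype(np.float32)); print(n,len(P),P.mean(0).round(4),[np.round(a,1) for a in r],cv2.boxPoints(r).round(0).tolist(),P[:,2].max())
for z in (.09,.13,.16,.165): reg('handle>%g'%z,.5,.58,.3,.38,z,.19)
reg('holdertop',.48,.62,.27,.42,.05,.06)
print(project(s,[[.5395,.3415,.173]]))
```

```text
pos [0.5388 0.3428 0.2602] xyaw 30.15 z [-5.e-04  2.e-04 -1.e+00] open 0.999 F [ 0.4  -0.63  0.08] t 1.4 q [ 0.49  0.23  1.35  0.    1.56 -0.04]
shift mm [-0.   1.4  0.2] rot [-0.03  0.02  0.15]
handle>0.09 976 [0.5387 0.3462 0.1563] [array([540.6, 342.9]), array([14. , 17.7]), np.float64(28.4)] [[530.0, 347.0], [539.0, 332.0], [551.0, 338.0], [543.0, 354.0]] 0.17406391471397262
handle>0.13 814 [0.5391 0.3454 0.1648] [array([540.6, 342.9]), array([14. , 17.7]), np.float64(28.4)] [[530.0, 347.0], [539.0, 332.0], [551.0, 338.0], [543.0, 354.0]] 0.17406391471397262
handle>0.16 616 [0.5399 0.344  0.1708] [array([540.6, 342.9]), array([13.9, 17.7]), np.float64(28.9)] [[530.0, 347.0], [539.0, 332.0], [551.0, 339.0], [542.0, 354.0]] 0.17406391471397262
handle>0.165 578 [0.5401 0.3436 0.1714] [array([540.6, 342.9]), array([13.8, 17.8]), np.float64(29.8)] [[530.0, 347.0], [539.0, 332.0], [551.0, 339.0], [542.0, 354.0]] 0.17406391471397262
holdertop 1027 [0.5402 0.3448 0.0539] [array([560.8, 317.7]), array([ 39.8, 147.2]), np.float64(39.3)] [[499.0, 362.0], [592.0, 248.0], [623.0, 273.0], [530.0, 387.0]] 0.059007186769383206
[[276.06839369 215.49911594]]
```

View pics/w1.png

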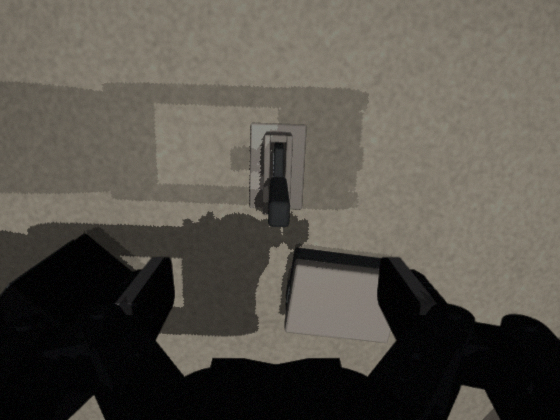

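Call:
send_rows --steps '[[[0.001, 0.001, 0.03, 0, 0, 0.5, 1], [0.001, 0.001, 0.065, 0, 0, 0.5, 1], [0.001, 0.001, 0.095, 0, 0, 0.5, 1], [0.001, 0.001, 0.115, 0, 0, 0.5, 1], [0.001, 0.001, 0.124, 0, 0, 0.5, 1], [0.001, 0.001, 0.124, 0, 0, 0.5, 1], [0.001, 0.001, 0.124, 0, 0, 0.5, 0.4], [0.001, 0.001, 0.124, 0, 0, 0.5, 0.2], [0.001, 0.001, 0.124, 0, 0, 0.5, 0.2]]]' --grip_force 50

```text
time_s: 2.58
eef_pos: [0.5416, 0.3416, 0.1371]
tcp_rot: [0.967, 0.255, 0.001, -0.0]
contact_force: [0.0, 0.1, -0.4]
opening: 0.601
```

Run:
```python
from h import *
delta([.540,.3425,.136],29.5)
s=snapshot('wrist'); save('w2',s)
```

```text
pos [0.5416 0.3416 0.1371] xyaw 29.54 z [ 1.e-03  6.e-04 -1.e+00] open 0.601 F [ 0.03  0.1  -0.36] t 2.575 q [ 0.48  0.31  1.49  0.    1.34 -0.03]
shift mm [-0.9 -1.6  1.1] rot [ 0.   -0.07  0.04]
```

View pics/w2.png

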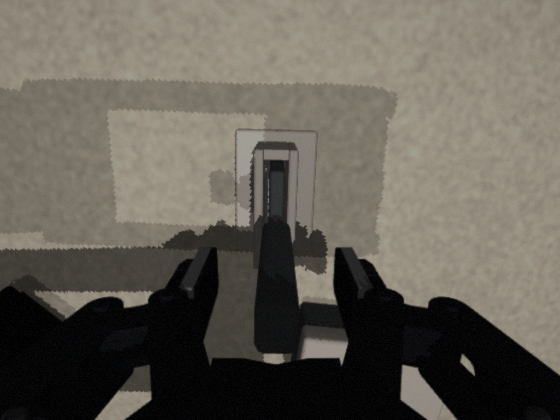

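The handle bar (about column 277, rows 225–350) stands centred between the two pads, parallel to them. I'll close now.

Call:
send_rows --steps '[[[0, -0.001, 0, 0, 0, 0, 0.25], [0, -0.001, 0, 0, 0, 0, 0.1], [0, -0.001, 0, 0, 0, 0, -0.3], [0, -0.001, 0, 0, 0, 0, -1], [0, -0.001, 0, 0, 0, 0, -1], [0, -0.001, 0, 0, 0, 0, -1], [0, -0.001, 0, 0, 0, 0, -1], [0, -0.001, 0, 0, 0, 0, -1]]]' --grip_force 50

```text
time_s: 3.62
eef_pos: [0.5407, 0.3423, 0.1364]
tcp_rot: [0.967, 0.255, 0.0, -0.0]
contact_force: [0.5, -0.6, 0.3]
opening: 0.157
```

Run:
```python
from h import *
delta([.540,.3425,.136],29.5)
```

```text
pos [0.5407 0.3423 0.1364] xyaw 29.54 z [ 1.e-04  1.e-04 -1.e+00] open 0.157 F [ 0.48 -0.64  0.3 ] t 3.625 q [ 0.48  0.31  1.49 -0.    1.34 -0.03]
shift mm [-0.5 -0.5  0.4] rot [ 0.   -0.01  0.04]
```

Call:
send_rows --steps '[[[0, 0, -0.006, 0, 0, 0, -1], [0, 0, -0.02, 0, 0, 0, -1], [0, 0, -0.035, 0, 0, 0, -1], [0, 0, -0.05, 0, 0, 0, -1], [0, 0, -0.065, 0, 0, 0, -1], [0, 0, -0.08, 0, 0, 0, -1], [0, 0, -0.095, 0, 0, 0, -1], [0, 0, -0.106, 0, 0, 0, -1], [0, 0, -0.11, 0, 0, 0, -1], [0, 0, -0.11, 0, 0, 0, -1]]]'

```text
time_s: 4.88
eef_pos: [0.5407, 0.3423, 0.2463]
tcp_rot: [0.967, 0.255, 0.0, 0.0]
contact_force: [0.2, 0.4, -1.2]
opening: 0.157
```

Run:
```python
from h import *
delta([.602,-.043,.246],-14.2)
s=snapshot('side'); save('s3',s)
s=snapshot('wrist'); save('w3',s)
```

```text
pos [0.5407 0.3423 0.2463] xyaw 29.54 z [ 1.e-04  0.e+00 -1.e+00] open 0.157 F [ 0.18  0.37 -1.16] t 4.875 q [ 0.48  0.24  1.37 -0.    1.53 -0.03]
shift mm [-1.367e+02  3.654e+02  3.000e-01] rot [-0.   -0.   43.74]
```

View pics/s3.png

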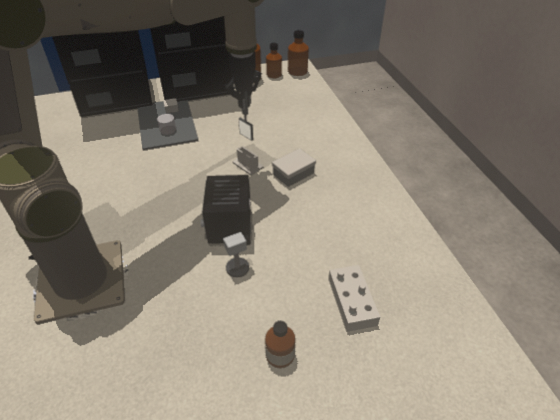

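View pics/w3.png

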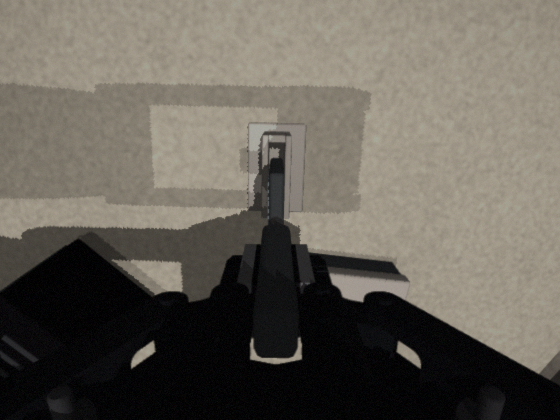

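Call:
send_rows --steps '[[[0.001, 0.01, 0, 0, 0, 1, -1], [0.002, 0.03, 0, 0, 0, 4, -1], [0.001, 0.06, 0, 0, 0, 8, -1], [-0.007, 0.09, 0, 0, 0, 12, -1], [-0.018, 0.12, 0, 0, 0, 16, -1], [-0.029, 0.15, 0, 0, 0, 20, -1], [-0.04, 0.18, 0, 0, 0, 24, -1], [-0.053, 0.21, 0, 0, 0, 28, -1], [-0.067, 0.235, 0, 0, 0, 31, -1], [-0.073, 0.245, 0, 0, 0, 32, -1]]]'

```text
time_s: 6.22
eef_pos: [0.5982, 0.0904, 0.2462]
tcp_rot: [1.0, -0.024, -0.0, 0.0]
contact_force: [-0.2, -0.1, -0.4]
opening: 0.156
```

Run:
```python
from h import *
delta([.602,-.044,.246],-14.2)
```

```text
pos [0.5982 0.0904 0.2462] xyaw -2.73 z [-1.e-04 -5.e-04 -1.e+00] open 0.156 F [-0.18 -0.12 -0.37] t 6.225 q [ 0.07  0.14  1.48 -0.    1.52  0.11]
shift mm [ 10.2 134.1   0.2] rot [ 0.03  0.   11.47]
```

Call:
send_rows --steps '[[[0.001, 0.015, 0, 0, 0, 1, -1], [0.003, 0.04, 0, 0, 0, 3, -1], [0.005, 0.07, 0, 0, 0, 6, -1], [0.008, 0.1, 0, 0, 0, 9, -1], [0.01, 0.125, 0.005, 0, 0, 11, -1], [0.01, 0.134, 0.015, 0, 0, 11.5, -1], [0.01, 0.134, 0.03, 0, 0, 11.5, -1], [0.01, 0.134, 0.042, 0, 0, 11.5, -1], [0.01, 0.134, 0.048, 0, 0, 11.5, -1], [0.01, 0.134, 0.048, 0, 0, 11.5, -1]]]'

```text
time_s: 7.48
eef_pos: [0.6019, -0.0405, 0.1975]
tcp_rot: [0.993, -0.121, -0.001, -0.0]
contact_force: [-0.1, 0.2, -1.6]
opening: 0.157
```

Run:
```python
from h import *
import pickle
delta([.602,-.044,.198],-14.2)
for n in ('side','top','wrist'):
    s=snapshot(n); save(n+'4',s); pickle.dump(s,open(n+'4.pkl','wb'))
    if n=='side': cv2.imwrite('pics/s4z.png',cv2.resize(s['frame'][100:300,150:390,::-1],None,fx=3,fy=3,interpolation=cv2.INTER_CUBIC))
```

```text
pos [ 0.6019 -0.0405  0.1975] xyaw -13.9 z [-1.2e-03  3.0e-04 -1.0e+00] open 0.157 F [-0.08  0.24 -1.6 ] t 7.475 q [-0.15  0.17  1.54  0.    1.43  0.09]
shift mm [ 1.   3.4 -0.5] rot [0.   0.07 0.3 ]
```

View pics/s4z.png

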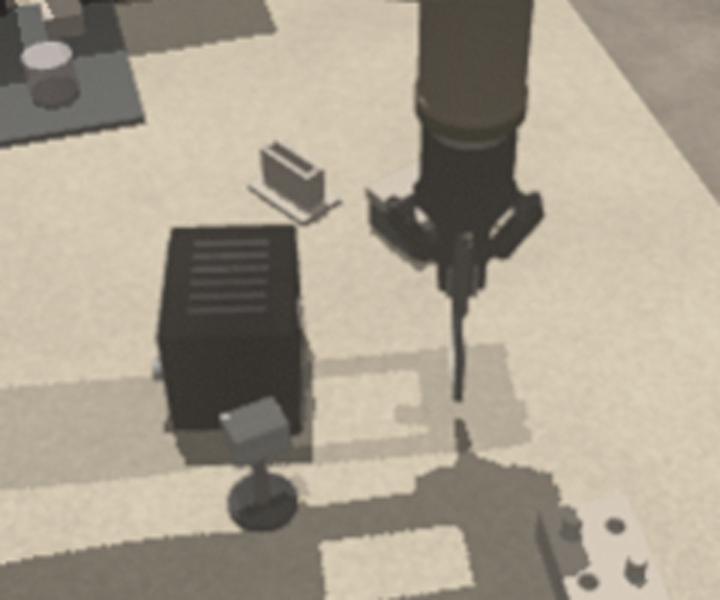

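View pics/top4.png

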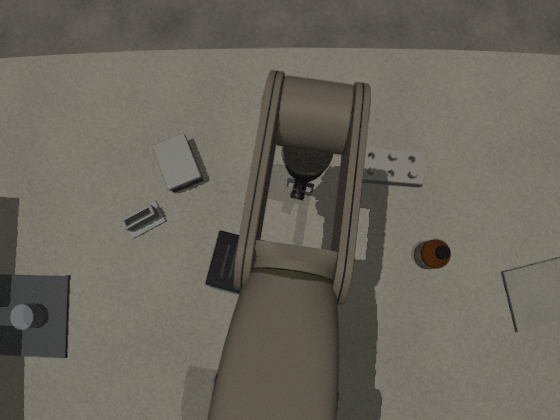

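View pics/wrist4.png

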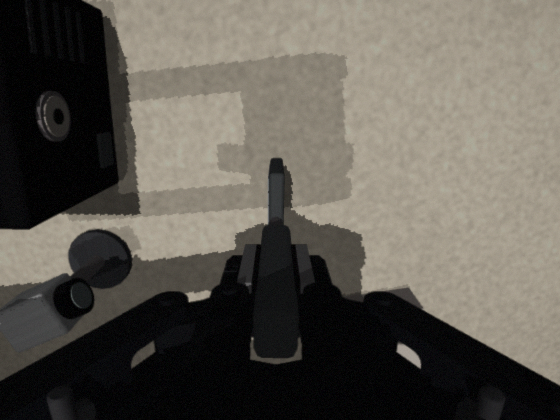

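```bash
python3 - <<'E'
from h import *
import pickle
W=pickle.load(open('wrist4.pkl','rb'));S=pickle.load(open('side4.pkl','rb'))
C=cloud(W)
print('ind ray z=.1',onplane(W,[[57,116]],.1),'depth',C[116,57],C[100:132,46:66].reshape(-1,3).mean(0))
print('lens ray',onplane(W,[[82,296]],.1),'depth',C[296,80])
# indicator bright pixels
g=W['frame'][85:145,30:78].astype(int).mean(2); m=g>60
v,u=np.nonzero(m); print('ind bright',u.mean()+30,v.mean()+85,m.sum(), np.median(C[85:145,30:78][m],0))
# case back vertical plane: fit
P=C[60:190,20:125].reshape(-1,3); k=(P[:,2]>.02)&(P[:,2]<.13); P=P[k]; c=P.mean(0); n=np.linalg.svd(P-c,full_matrices=0)[2][2]; print('back plane',c,n,np.degrees(np.arctan2(n[1],n[0])),len(P))
# mirror in side view
D=cloud(S); m=(abs(D[...,0]-.6)<.05)&(abs(D[...,1]+.04)<.06)&(D[...,2]>.04)&(D[...,2]<.3)
for a in np.arange(.06,.19,.01):
    q=D[m&(D[...,2]>a)&(D[...,2]<a+.01)]
    if len(q): print(round(a,2),len(q),q.mean(0).round(4),q.min(0).round(3),q.max(0).round(3))
print(D[m][:,2].min())
E
python3 -c "
from h import *
import pickle
W=pickle.load(open('wrist4.pkl','rb'));cv2.imwrite('pics/w4z.png',cv2.resize(W['frame'][60:360,0:320,::-1],None,fx=2,fy=2))"
```

```text
ind ray z=.1 [[0.48169805 0.05291885 0.1       ]] depth [0.4824601  0.05276629 0.10123686] [0.48236876 0.05317689 0.10233001]
lens ray [[ 0.44675302 -0.07268111  0.1       ]] depth [ 0.44602547 -0.07189232  0.10102454]
ind bright 42.53378378378378 115.20270270270271 148 [0.48056464 0.05367019 0.11270481]
back plane [0.47640831 0.04706617 0.08229862] [-0.96828554  0.24981536  0.00392391] 165.5332998537617 11183
0.06 2 [ 0.5953 -0.0666  0.0667] [ 0.594 -0.067  0.067] [ 0.597 -0.066  0.067]
0.07 11 [ 0.596  -0.0575  0.0765] [ 0.591 -0.071  0.072] [ 0.601 -0.026  0.08 ]
0.08 14 [ 0.5954 -0.0585  0.0854] [ 0.591 -0.072  0.08 ] [ 0.603 -0.02   0.09 ]
0.09 16 [ 0.5956 -0.0542  0.0953] [ 0.591 -0.073  0.091] [ 0.603 -0.017  0.1  ]
0.1 13 [ 0.5966 -0.0544  0.105 ] [ 0.591 -0.074  0.1  ] [ 0.604 -0.015  0.11 ]
0.11 15 [ 0.595  -0.0632  0.1151] [ 0.59  -0.072  0.11 ] [ 0.599 -0.045  0.119]
0.12 35 [ 0.5972 -0.055   0.1263] [ 0.591 -0.073  0.121] [ 0.605 -0.022  0.13 ]
0.13 18 [ 0.5995 -0.0523  0.1324] [ 0.593 -0.069  0.13 ] [ 0.605 -0.041  0.14 ]
0.14 9 [ 0.6015 -0.0438  0.1447] [ 0.599 -0.047  0.142] [ 0.605 -0.041  0.148]
0.15 6 [ 0.6001 -0.0471  0.1567] [ 0.595 -0.05   0.15 ] [ 0.607 -0.044  0.159]
0.16 17 [ 0.6001 -0.049   0.1655] [ 0.593 -0.052  0.161] [ 0.607 -0.045  0.17 ]
0.17 15 [ 0.5997 -0.0494  0.1751] [ 0.594 -0.052  0.17 ] [ 0.611 -0.045  0.18 ]
0.18 33 [ 0.5989 -0.0501  0.1854] [ 0.583 -0.056  0.18 ] [ 0.612 -0.044  0.19 ]
0.06672259376195584
```

View pics/w4z.png

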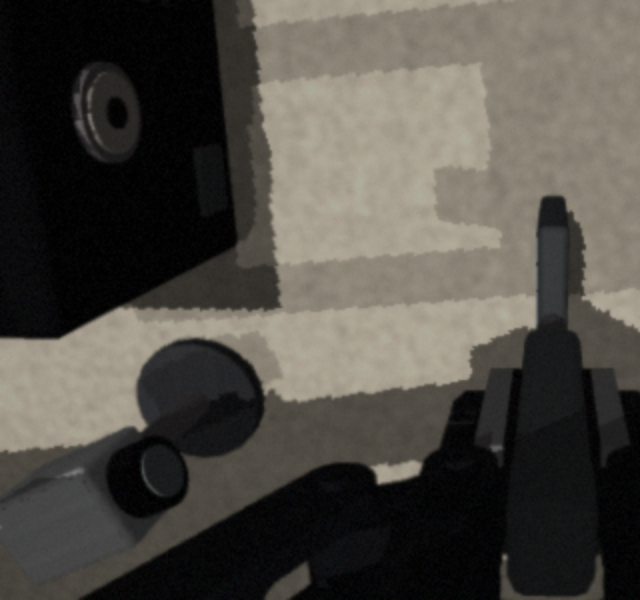

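The wrist picture shows the indicator at (57,116) and the lens at (82,296). They come out 130 mm apart, as given. The side depth shows the head upright with its bottom at about 0.07 m. I'll make a small correction next.

```bash
python3 -c "
from h import *
delta([.604,-.046,.198],-14.6)"
```

```text
pos [ 0.6026 -0.041   0.199 ] xyaw -13.94 z [ 1.e-03 -2.e-04 -1.e+00] open 0.159 F [ 1.03 -0.1  -0.52] t 7.625 q [-0.15  0.17  1.54 -0.    1.44  0.09]
shift mm [2.6 4.6 1. ] rot [-0.01 -0.06  0.66]
```

Call:
send_rows --steps '[[[0.001, 0.002, 0, 0, 0, 0.3, -1], [0.0025, 0.0045, 0.0005, 0, 0, 0.7, -1], [0.0025, 0.0045, 0.0005, 0, 0, 0.7, -1], [0.0025, 0.0045, 0.0005, 0, 0, 0.7, -1], [0.0025, 0.0045, 0.0005, 0, 0, 0.7, -1], [0.0025, 0.0045, 0.0005, 0, 0, 0.7, -1], [0.0025, 0.0045, 0.0005, 0, 0, 0.7, -1], [0.0025, 0.0045, 0.0005, 0, 0, 0.7, -1], [0.0025, 0.0045, 0.0005, 0, 0, 0.7, -1], [0.0025, 0.0045, 0.0005, 0, 0, 0.7, -1]]]'

```text
time_s: 8.88
eef_pos: [0.6036, -0.0461, 0.1978]
tcp_rot: [0.992, -0.128, 0.0, 0.0]
contact_force: [-0.7, 0.8, -1.2]
opening: 0.154
```

Run:
```python
from h import *
delta([.604,-.046,.198],-14.6)
s=snapshot('wrist'); C=cloud(s); save('w5',s)
m=(abs(C[...,0]-.6)<.03)&(abs(C[...,1]+.04)<.05)&(C[...,2]>.11)&(C[...,2]<.14); P=C[m]
r=cv2.minAreaRect((P[:,:2]*1000).astype(np.float32)); print(len(P),P.mean(0),r)
c=np.array([.604,-.046])-.005*np.array([.968,-.252]); print('face',c)
s=snapshot('side'); D=cloud(s); m=(abs(D[...,0]-.6)<.03)&(abs(D[...,1]+.05)<.05)&(D[...,2]>.04)&(D[...,2]<.13); P=D[m]; print(P.min(0),P.max(0))
print(observe()['dq'].round(4))
```

```text
pos [ 0.6036 -0.0461  0.1978] xyaw -14.66 z [ 0. -0. -1.] open 0.154 F [-0.72  0.76 -1.23] t 8.875 q [-0.16  0.17  1.53 -0.    1.43  0.09]
shift mm [ 0.4 -0.2 -0.2] rot [ 0.   -0.   -0.06]
899 [ 0.60835489 -0.03036434  0.12777048] ((607.8897094726562, -32.71834182739258), (32.61581802368164, 9.56600284576416), 75.55703735351562)
face [ 0.59916 -0.04474]
[ 0.59205153 -0.07785915  0.07016263] [ 0.60628968 -0.02263166  0.12973968]
[ 0.0007  0.0015  0.0006 -0.0004  0.0005 -0.0003]
```

View pics/w5.png

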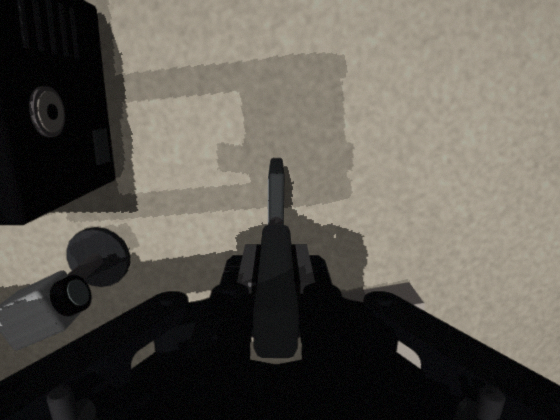

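The top edge of the head lies along 75.6°, so the mirror's yaw is −14.4°, matching the unit's back plane (about −14.5°). The lower edge is about 70 mm up, nothing is touching it and the arm is still.

```bash
python3 -c "
from h import *
print(finish_job()); print(observe()['eef_pos'],observe()['opening'])"
```

```text
the job is handed in; nothing more can be done
None
the job is handed in; nothing more can be done
```

I pulled the mirror straight up out of its holder by the handle, carried it behind the unit and handed the job in at about 9 s while still holding it there. `finish_job()` reports no verdict, so the result rests on my own measurements.

| Check before handing in | Measured | Wanted |
|---|---|---|
| Lens to indicator distance (wrist camera) | 130 mm | 130 mm |
| Face centre | (0.599, -0.045) m | aim at (0.600, -0.045) m |
| Face height | about 0.10 m | 0.10 m |
| Mirror yaw | -14.4° | -14.5° (unit's back plane) |
| Head's lower edge | about 70 mm above the bench | above 30 mm |
| Joint speeds | under 0.002 rad/s | still |
| Grip opening | 0.154, about 13 mm | 14 mm bar |

- **Contact:** the wrist force stayed below 2 N in every reading I took. The mirror hung upright.
- **Bystanders:** the bottle, box and rack looked unmoved in the pictures, but I did not measure them again.
- **Disagreement:** the line from lens to indicator gave the unit's yaw as -15.8°, while its back plane gave -14.5°. I set -14.6°. The difference shifts the perpendicular by about 3 mm, well inside the 22 mm allowed.

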